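# Lower the lid of the blue parts case

## Robot

A 6-joint arm with a two-finger parallel gripper is mounted at the origin on a cart in front of the work surface, level with it; the furniture and walls round the work are solid. World frame = base frame: x ahead of the robot, y to its left, z up, the work surface at z = 0. Lengths are in m, angles in degrees, forces in N, time in s.
With the tool pointing down it reaches from about 0.4 to 0.825 m from the base axis. Payload 7 kg.
Tool frame: the origin (TCP) lies at the very end of the fingers, on their centre line; the grasp point (between the pads) lies 19 mm behind it (ctrl.grasp_offset is the distance from the TCP to the grasp point, in m); z points along the fingers, y is the line along which they close (so a half turn about z gives the same grasp; the last joint's range is limited). The gripper opens to 88 mm and grips with 3 to 60 N. Pads are 19 mm wide; open, the fingers measure 130 mm over their backs; the gripper's body (78 mm by 193 mm) begins 47 mm behind the grasp point.
Start: joints at [-54.253, 20.546, 0.682, 0, -70.136, -16.507], TCP at [0.222, -0.637, 0.227] pointing down, gripper open.
Joint ranges: [-176.03, 176.03], [-82.01, 121.73], [-58.28, 71.71], [-173.87, 95.51], [-174.79, -0.11], [-173.66, 173.66]. Speed limits (degrees/s): [136.94, 136.94, 172.46, 180, 180, 180].

## Interface

Orientations are given as [roll, pitch, yaw] about the fixed x, y, z axes, in that order (R = Rz(yaw) Ry(pitch) Rx(roll)).
In Python, from plant import ctrl gives the robot as it stands. The module is installed in compiled form; this text tells all that it offers.
- The arm moves only by the tool jog_arm, never from a script. Its argument "plan" is a list that holds one entry, the list of rows, each a list of 7 numbers: the opening, from 0 (shut) to 1 (fully open), then the shift along the tool's x, y, z in m, then the turn, a rotation vector about the tool's x, y, z in degrees. A call has 1 to 20 rows; each row is the pose to reach, as a shift and turn from the pose commanded when the call began, along the tool's axes at that moment; what a row does not reach only later rows make up. A row lasts 1/8 s, in which the tool goes at most 62.5 mm and 10.7 degrees, less where a joint would pass 70% of its speed; a pose out of reach is approached as far as the arm can. A call with a gripper value outside its range is refused whole. The fingers move at their own pace and stop on an object; the grip force is fixed at half the most. Time passes only in rows, so rows that repeat a pose let the fingers close. It gives the time, the measured TCP pose, the force, the opening and the grip force at its end, in the units of the state.
- ctrl.get_obs(): the state, without advancing time (a new reading comes with each control period).
- ctrl.snapshot(name): name is "side" or "top" or "wrist"; returns a dict with "image" (400x640x3 uint8, red, green, blue), "vertical_fov" (degrees; the focal length in pixels is half the picture's height over the tangent of half this angle, whatever the lens; pixels are square), "cx", "cy" (the principal point, pixels), "R" (3x3) and "t" (3): a world point X has camera coordinates R X + t; the wrist camera has in their place "T_tool_cam" (4x4, takes a point from camera to tool coordinates, whose origin is the TCP and whose axes are the flange's). Camera axes: x right, y down, z forward; pixel columns grow to the right and rows downward; lengths in m; the calibration is good to about 2 mm. A picture is of the moment at which its call begins: read the wrist's pose just before it. There is no depth.
- ctrl.close_job(): hands the job in; it is judged then, once.
The state is a dict: "clock": time; "joint_pos": joint angles; "qvel": joint speeds; "tau": joint torques, N m; "tool_pos": TCP position; "orientation": TCP orientation; "force": force on the tool from outside, world axes, zero at the start; "moment": the same for the moment, N m; "opening": finger opening in m; "gripper_force": force on a finger pad.
Only numpy, scipy, OpenCV 4.12 (cv2) and the standard library are available. Lean on these libraries where they do the work, as an engineer would, in place of code of your own. Each camera call takes 0.05 s, during which the arm holds its last target. There are 200 camera calls.

## Task

The blue parts case is packed: take its standing lid by the black bar and lower it gently until it is fully shut, without letting it drop, then let go. Leave the red case beside it standing open.

Things in the scene. Friction and masses are not known exactly. Their poses are not given: they have to be found in the camera images.
- blue_lid (a joint): lid hinge of the blue steel parts case (fixed; 140 mm deep, 160 wide, 75 high), rad: 0 = shut on its rim (the stop), 1.57 = upright, 1.75 = back stop; starts 1.3 to 1.62. Friction holds the lid alone only above about 1.2 rad; lower down it drops if let go, so hold it all the way. Lid 0.3 kg, 168 mm wide, its front edge 148 mm from the hinge line.
- blue_bar (a point): middle of the black round grip bar (12 mm thick, 88 mm free between its legs) at the blue lid's front edge, level and parallel to the hinge line. Shut: its axis 180 mm in front of and 40 mm above the hinge line, 115 mm above the bench, 35 mm above the lid's top. Free all round: pinch it from above across its thickness; it turns between the fingers. y axis along the bar.
- blue_hinge (a point): middle of the hinge line at the back of the blue case, on the fixed case, 75 mm above the bench. x axis level, from the case's front to its back (away from the robot, yaw up to 0.35 rad); y along the hinge line, leftward; z up. With the lid at q the bar is at x = -0.180 cos q + 0.040 sin q, z = 0.180 sin q + 0.040 cos q (m) in this frame.
- red_lid (a joint): lid hinge of the red parts case, a twin of the blue one standing 0.2 to 0.4 m beside it (left and right may be swapped); rad, same meaning. It stands open at 1.4 to 1.62 and is to stay open.

How it is judged:
By the outcome, as a careful person would: the job done as asked, in the order asked, and still so for the second after the job is handed in, with the robot touching nothing.
It also fails if it takes over 38 s, if anything falls off the work surface, if the arm or the gripper's body presses on something with over 40 N, if the wrist force passes 120 N, or if a joint passes its speed limit or range.

## Working session

There is one attempt and no reset: what is moved stays moved. The work goes in short steps, Python scripts to look and compute and a tool call to move; the robot and the scene stay as the last step left them, time stands still between calls to the robot, and variables do not carry over. Pictures are saved under pics/ and viewed, at most 10 in all, crops included, and the job is handed in when it is done.

Besides the shell and the picture viewer there is one more tool, called after "Call:" in YAML: its name, and indented under it one key for each argument. jog_arm: Moves the arm, as the interface text tells. Its arguments: {"type":"object","properties":{"plan":{"type":"array","items":{"type":"array","items":{"type":"array","items":{"type":"number"}}}}},"required":["plan"]}

```bash
mkdir -p pics
python3 - <<'E'
from plant import ctrl
import cv2,pickle
o=ctrl.get_obs();print(o)
d={}
for n in("side","top","wrist"):
    s=ctrl.snapshot(n);d[n]=s
    cv2.imwrite(f"pics/{n}0.png",s["image"][:,:,::-1])
    print(n,{k:v for k,v in s.items() if k!="image"})
pickle.dump(d,open("s0.pkl","wb"))
E
```

```text
{'clock': 0.0, 'joint_pos': array([-5.42550600e+01,  2.05916187e+01,  6.31824003e-01, -1.86277475e-02,
       -7.01369874e+01, -1.65066395e+01]), 'qvel': array([ 0.0115048 ,  0.06029193, -0.05569073,  0.01910037, -0.00137784,
       -0.05685701]), 'tau': array([-2.54631332e-04, -5.82707655e+01,  2.93075985e+01,  6.99760839e+00,
        7.22437195e-03, -1.06453458e-04]), 'tool_pos': array([ 0.22219931, -0.6368385 ,  0.22561052]), 'orientation': array([ 1.79902231e+02, -1.07113812e-02, -1.60768034e+02]), 'force': array([-0.49410699, -0.52915277,  0.27760238]), 'moment': array([0.00392098, 0.06492644, 0.00438273]), 'gripper_force': 0.0, 'opening': 0.08811658117782446}
side {'vertical_fov': 54.21133676400253, 'cx': 322.51307764362775, 'cy': 196.06082553630236, 'R': array([[-0.9460681 , -0.32377301,  0.01123359],
       [-0.15641718,  0.42613743, -0.89103342],
       [ 0.28370552, -0.84473542, -0.45379868]]), 't': array([0.4547938 , 0.24398477, 0.71903837])}
top {'vertical_fov': 50.86035665976492, 'cx': 316.75875519376507, 'cy': 200.24017240915646, 'R': array([[ 0.02160863, -0.9988535 , -0.04271704],
       [-0.98963188, -0.01530173, -0.14280968],
       [ 0.14199231,  0.04536007, -0.98882792]]), 't': array([-0.06222499,  0.54891734,  0.89705382])}
wrist {'vertical_fov': 63.5077397069718, 'cx': 319.5755979271689, 'cy': 197.48088039968866, 'T_tool_cam': array([[-2.61138629e-04, -9.69286801e-01, -2.45932977e-01,
         6.76755961e-02],
       [ 9.99999932e-01, -1.89359810e-04, -3.15511354e-04,
         6.59767899e-04],
       [ 2.59251170e-04, -2.45933043e-01,  9.69286785e-01,
        -1.58173921e-01],
       [ 0.00000000e+00,  0.00000000e+00,  0.00000000e+00,
         1.00000000e+00]])}
```

View pics/side0.png

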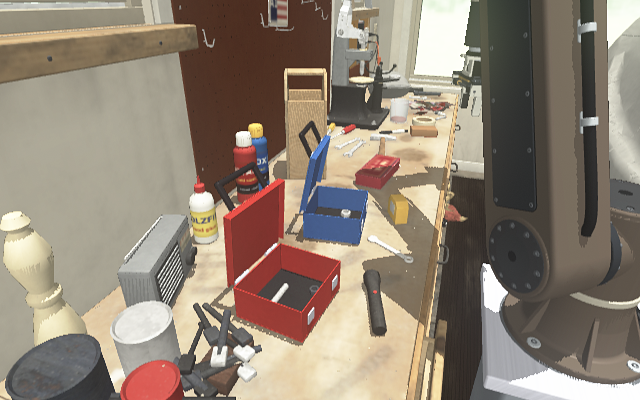

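View pics/top0.png

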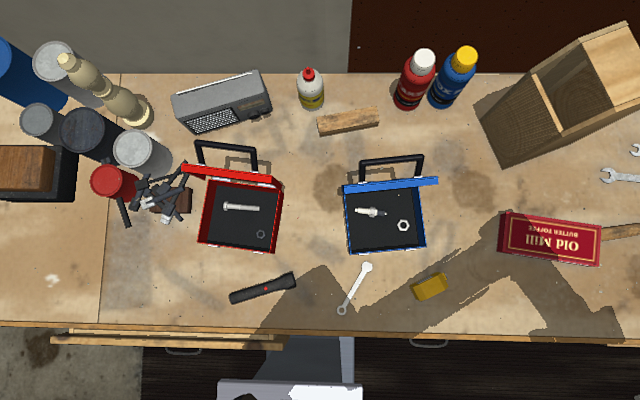

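The blue case is on the right, with its lid upright at about (390,187) in the top view and its bar at about (362,160)–(424,156). The red case is on the left. I'll zoom in for corners and bar pixels.

Run:
```python
import cv2,numpy as np
t=cv2.imread("pics/top0.png")[140:265,330:450];s=cv2.imread("pics/side0.png")[112:252,285:385]
f=lambda a,k:cv2.resize(a,None,fx=k,fy=k,interpolation=cv2.INTER_CUBIC)
a=f(t,3.2);b=f(s,4)
c=np.zeros((600,800,3),np.uint8);c[:400,:384]=a[:400,:384];c[:560,390:790]=b
cv2.imwrite("pics/crop.png",c)
```

```text
(no output)
```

View pics/crop.png

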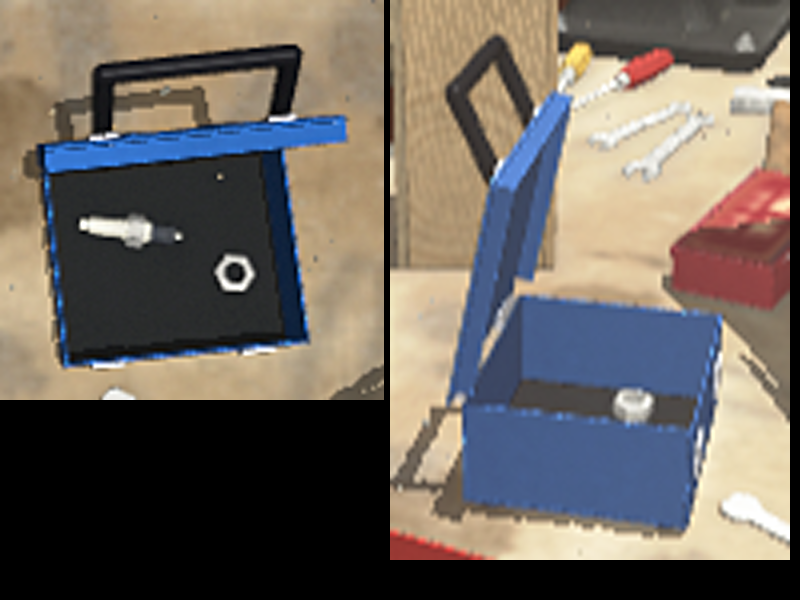

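Crop: in the top view the front rim corners are at crop (64,365) and (308,342), and the bar ends at about (98,73) and (297,54). In the side view the bar ends are at about (455,90) and (497,40). The lid is near upright.

```bash
cat > h.py <<'E'
import numpy as np,pickle
def ray(s,p):
    f=200/np.tan(np.radians(s["vertical_fov"]/2)); d=np.array([(p[0]-s["cx"])/f,(p[1]-s["cy"])/f,1])
    R=s["R"]; d=R.T@d; return -R.T@s["t"], d/np.linalg.norm(d)
def plane(s,p,z):
    c,d=ray(s,p); return c+d*(z-c[2])/d[2]
def tri(a,p,b,q):
    c1,d1=ray(a,p);c2,d2=ray(b,q)
    k=np.linalg.lstsq(np.c_[d1,-d2],c2-c1,rcond=None)[0]
    x=c1+k[0]*d1;y=c2+k[1]*d2; return (x+y)/2,np.linalg.norm(x-y)
E
python3 - <<'E'
from h import *
np.set_printoptions(precision=4,suppress=True)
d=pickle.load(open("s0.pkl","rb"));T=d["top"];S=d["side"]
t=lambda x,y:(330+x/3.2-.35,140+y/3.2-.35); s=lambda x,y:(285+(x-390)/4-.4,112+y/4-.4)
FL=plane(T,t(64,365),.075);FR=plane(T,t(308,342),.075);print("front",FL,FR,np.linalg.norm(FL-FR))
v=FL-FR;yaw=np.arctan2(-v[0],v[1]);x=np.array([np.cos(yaw),np.sin(yaw),0]);print("yaw",yaw,"hinge~",(FL+FR)/2+.14*x)
for n,p in(("nearL",(465,407)),("frontL",(688,430)),("frontR",(722,316))):print(n,plane(S,s(*p),.075))
BL,e1=tri(T,t(98,73),S,s(455,90));BR,e2=tri(T,t(297,54),S,s(497,40))
print(BL,e1,BR,e2,np.linalg.norm(BL-BR),"mid",(BL+BR)/2);v=BL-BR;print("yawbar",np.arctan2(-v[0],v[1]))
E
```

```text
front [ 0.4329 -0.1249  0.075 ] [ 0.451  -0.2828  0.075 ] 0.15892256808673091
yaw 0.11428827862748275 hinge~ [ 0.5811 -0.1879  0.075 ]
nearL [ 0.5679 -0.1098  0.075 ]
frontL [ 0.435  -0.1291  0.075 ]
frontR [ 0.4506 -0.2849  0.075 ]
[ 0.5825 -0.1351  0.2636] 0.0018457470896270935 [ 0.5952 -0.2396  0.2625] 2.9007216514070736e-05 0.1052542115044232 mid [ 0.5889 -0.1873  0.263 ]
yawbar 0.12029814564026362
```

Call:
jog_arm:
  plan:
    - [[0.6,-0.02,0.02,-0.05,0,0,-5],[0.6,-0.06,0.055,-0.1,0,0,-15],[0.6,-0.105,0.1,-0.133,0,0,-25],[0.6,-0.15,0.143,-0.133,0,0,-35],[0.6,-0.19,0.182,-0.133,0,0,-45],[0.6,-0.235,0.225,-0.133,0,0,-55],[0.6,-0.275,0.265,-0.133,0,0,-65],[0.6,-0.314,0.3,-0.133,0,0,-75],[0.6,-0.37,0.301,-0.133,0,0,-77.5],[0.6,-0.43,0.302,-0.133,0,0,-77.5],[0.6,-0.48,0.303,-0.133,0,0,-77.5],[0.6,-0.494,0.304,-0.133,0,0,-77.5],[0.6,-0.494,0.304,-0.133,0,0,-77.5],[0.6,-0.494,0.304,-0.133,0,0,-77.5]]

```text
clock: 1.9
tool_pos: [0.5878, -0.1879, 0.3599]
orientation: [-180.0, -0.0, -83.3]
force: [-0.4, 0.7, -0.2]
opening: 0.0526
gripper_force: 0.0
```

Run:
```python
from plant import ctrl
import cv2,pickle
o=ctrl.get_obs();s=ctrl.snapshot("wrist");pickle.dump((o,s),open("w1.pkl","wb"))
print(o["clock"],o["tool_pos"],o["orientation"],o["joint_pos"])
cv2.imwrite("pics/w1.png",s["image"][:,:,::-1])
```

```text
1.9 [ 0.58779841 -0.18789976  0.35987364] [-1.79992051e+02 -4.02915395e-03 -8.32824898e+01] [ 3.82599017e-01  1.20408246e+01  5.94130444e+00  3.14534708e-03
 -8.38921351e+01  6.33457706e+00]
```

View pics/w1.png

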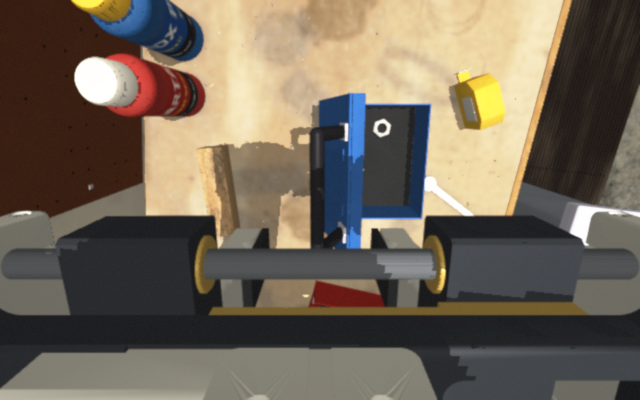

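Wrist view: the bar runs vertically at column ~318, from the upper leg at row ~131 to the lower leg at ~240. That is centred between the fingers.

Run:
```python
from h import *
from scipy.spatial.transform import Rotation as Ro
o,s=pickle.load(open("w1.pkl","rb"))
T=s["T_tool_cam"];A=Ro.from_euler("xyz",o["orientation"],degrees=True).as_matrix()
Rw=A@T[:3,:3];tw=A@T[:3,3]+o["tool_pos"];s["R"]=Rw.T;s["t"]=-Rw.T@tw
im=s["image"].astype(int)
for r in range(145,235,15): 
    m=np.where(im[r,295:345].max(1)<60)[0]+295; print(r,m.min(),m.max(),end="; ")
for p in((317,131),(317,240)):
    X=plane(s,p,.263);print(p,X,"tool:",A.T@(X-o["tool_pos"]))
```

```text
145 310 323; 160 310 323; 175 311 324; 190 310 324; 205 311 324; 220 311 324; (317, 131) [ 0.59417736 -0.24153118  0.263     ] tool: [ 5.40025953e-02 -4.82281199e-05  9.68774417e-02]
(317, 240) [ 0.58384417 -0.15209067  0.263     ] tool: [-0.03603262 -0.00024821  0.09687114]
```

Call:
jog_arm:
  plan:
    - [[0.6,0.004,0,0.03,0,0,0],[0.6,0.004,0,0.065,0,0,0],[0.6,0.004,0,0.095,0,0,0],[0.6,0.004,0,0.11,0,0,0],[0.6,0.004,0,0.117,0,0,0],[0.6,0.004,0,0.117,0,0,0],[0,0.004,0,0.117,0,0,0],[0,0.004,0,0.117,0,0,0],[0,0.004,0,0.117,0,0,0],[0,0.004,0,0.117,0,0,0],[0,0.004,0,0.117,0,0,0],[0,0.004,0,0.117,0,0,0]]

```text
clock: 3.45
tool_pos: [0.5892, -0.1914, 0.2427]
orientation: [-180.0, -0.0, -83.3]
force: [-0.0, -0.0, 0.4]
opening: 0.0114
gripper_force: 30.0
```

Run:
```python
from plant import ctrl
import cv2,numpy as np
o=ctrl.get_obs();print(o["opening"],o["gripper_force"],o["force"],o["tool_pos"])
a=ctrl.snapshot("side")["image"][60:260,230:430,::-1]
w=ctrl.snapshot("wrist")["image"][80:280,220:420,::-1]
cv2.imwrite("pics/g.png",cv2.resize(np.hstack([a,w]),(800,400)))
# arc from current bar point; hinge frame about tool: +y tool = toward front
q0=np.arctan2(.188,-.0068)-np.arctan2(.04,.18);r=.1844
for name,h in(("est",(0.5811,-.1879)),):
    pass
x0=-.18*np.cos(q0)+.04*np.sin(q0);z0=.18*np.sin(q0)+.04*np.cos(q0);print(np.degrees(q0),x0,z0)
for q in np.linspace(q0,0,25):
    print(round(np.degrees(q),1),round(x0-(-.18*np.cos(q)+.04*np.sin(q)),4),round(z0-(.18*np.sin(q)+.04*np.cos(q)),4))
```

```text
0.011449686451216952 30.00016540288925 [-0.01356186 -0.02949568  0.37177919] [ 0.58922676 -0.19141379  0.242669  ]
79.54268977217102 0.006665099195292824 0.1842703895169186
79.5 0.0 0.0
76.2 0.0107 -0.0001
72.9 0.0213 0.0005
69.6 0.0319 0.0016
66.3 0.0424 0.0034
63.0 0.0528 0.0058
59.7 0.0631 0.0087
56.3 0.0731 0.0123
53.0 0.083 0.0164
49.7 0.0925 0.0211
46.4 0.1018 0.0263
43.1 0.1108 0.0321
39.8 0.1194 0.0384
36.5 0.1277 0.0451
33.1 0.1355 0.0524
29.8 0.1429 0.06
26.5 0.1499 0.0681
23.2 0.1564 0.0766
19.9 0.1623 0.0854
16.6 0.1678 0.0946
13.3 0.1727 0.1041
9.9 0.1771 0.1138
6.6 0.1808 0.1238
3.3 0.1841 0.1339
0.0 0.1867 0.1443
```

View pics/g.png

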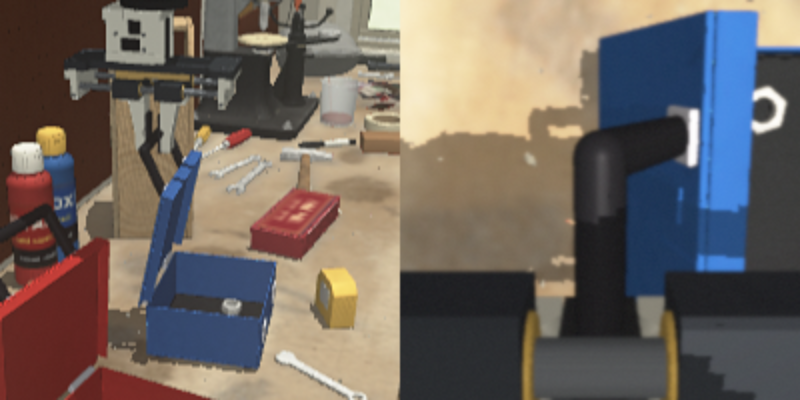

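The bar is held: opening is 11.4 mm and grip force 30 N, and both views show it between the fingers. Starting the arc.

Call:
jog_arm:
  plan:
    - [[0,0,0.003,0,0,0,0],[0,0,0.008,0,0,0,0],[0,0,0.013,0,0,0,0],[0,0,0.018,0.0003,0,0,0],[0,0,0.024,0.0007,0,0,0],[0,0,0.03,0.0014,0,0,0],[0,0,0.036,0.0023,0,0,0],[0,0,0.0424,0.0034,0,0,0],[0,0,0.0476,0.0045,0,0,0],[0,0,0.0528,0.0058,0,0,0],[0,0,0.058,0.0072,0,0,0],[0,0,0.0631,0.0087,0,0,0],[0,0,0.0631,0.0087,0,0,0],[0,0,0.0631,0.0087,0,0,0]]

```text
clock: 5.3
tool_pos: [0.5259, -0.1988, 0.2337]
orientation: [179.9, 0.0, -83.3]
force: [-3.0, 2.8, 3.1]
opening: 0.0111
gripper_force: 30.0
```

Run:
```python
from plant import ctrl
from h import *
o=ctrl.get_obs();print(o["opening"],o["gripper_force"],o["force"],o["tool_pos"])
import cv2
for n in("top","side"):cv2.imwrite(f"pics/{n}2.png",ctrl.snapshot(n)["image"][:,:,::-1])
```

```text
0.011135183328942495 29.999305307865143 [-3.00219856  2.80612624  3.11556299] [ 0.5258892  -0.19881079  0.23371222]
```

View pics/side2.png

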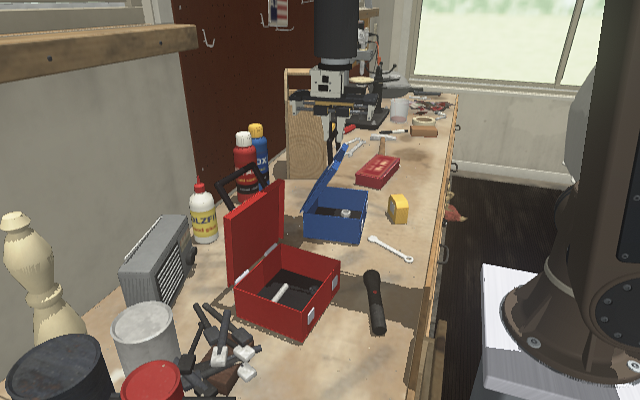

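The lid is following, with its edge now at about (345,148), and forces are small. Continuing.

Call:
jog_arm:
  plan:
    - [[0,0,0.003,0.0011,0,0,0],[0,0,0.0065,0.0023,0,0,0],[0,0,0.01,0.0036,0,0,0],[0,0,0.0149,0.0056,0,0,0],[0,0,0.0199,0.0077,0,0,0],[0,0,0.0247,0.01,0,0,0],[0,0,0.0294,0.0124,0,0,0],[0,0,0.0341,0.015,0,0,0],[0,0,0.0387,0.0176,0,0,0],[0,0,0.0432,0.0205,0,0,0],[0,0,0.0477,0.0234,0,0,0],[0,0,0.052,0.0265,0,0,0],[0,0,0.0563,0.0297,0,0,0],[0,0,0.0605,0.033,0,0,0],[0,0,0.0646,0.0364,0,0,0],[0,0,0.0686,0.04,0,0,0],[0,0,0.0724,0.0437,0,0,0],[0,0,0.0724,0.0437,0,0,0]]

```text
clock: 7.65
tool_pos: [0.4538, -0.2074, 0.1896]
orientation: [179.9, 0.0, -83.3]
force: [-0.2, 3.4, -2.0]
opening: 0.0106
gripper_force: 30.0
```

Call:
jog_arm:
  plan:
    - [[0,0,0.0025,0.0025,0,0,0],[0,0,0.005,0.005,0,0,0],[0,0,0.0074,0.0076,0,0,0],[0,0,0.0109,0.0116,0,0,0],[0,0,0.0144,0.0157,0,0,0],[0,0,0.0177,0.0199,0,0,0],[0,0,0.0209,0.0242,0,0,0],[0,0,0.0239,0.0286,0,0,0],[0,0,0.0268,0.033,0,0,0],[0,0,0.0296,0.0376,0,0,0],[0,0,0.0323,0.0422,0,0,0],[0,0,0.0348,0.0469,0,0,0],[0,0,0.0372,0.0517,0,0,0],[0,0,0.0395,0.0565,0,0,0],[0,0,0.0416,0.0614,0,0,0],[0,0,0.0435,0.0664,0,0,0],[0,0,0.0453,0.0714,0,0,0],[0,0,0.0453,0.0714,0,0,0]]

```text
clock: 9.9
tool_pos: [0.4105, -0.2126, 0.1186]
orientation: [-179.9, -0.0, -83.2]
force: [3.2, 5.4, -2.4]
opening: 0.0111
gripper_force: 30.0
```

Run:
```python
from plant import ctrl
import cv2
print(ctrl.get_obs()["force"])
s=ctrl.snapshot("side")["image"][150:260,280:420,::-1]
cv2.imwrite("pics/s3.png",cv2.resize(s,None,fx=4,fy=4))
```

```text
[ 3.23028339  5.42824915 -2.38344856]
```

View pics/s3.png

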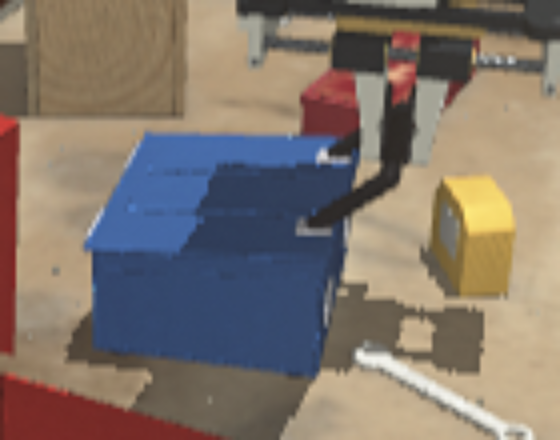

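The lid is nearly shut: its edge is at about (350,160) in the crop, just above the rim. Last degrees slowly, watching the force.

Call:
jog_arm:
  plan:
    - [[0,0,0.0008,0.0025,0,0,0],[0,0,0.0016,0.005,0,0,0],[0,0,0.0025,0.0075,0,0,0],[0,0,0.0033,0.01,0,0,0],[0,0,0.0039,0.012,0,0,0],[0,0,0.0045,0.014,0,0,0],[0,0,0.005,0.016,0,0,0],[0,0,0.0054,0.018,0,0,0],[0,0,0.0054,0.018,0,0,0]]

```text
clock: 11.08
tool_pos: [0.4065, -0.2134, 0.1033]
orientation: [-179.7, -0.1, -83.2]
force: [-2.2, 13.4, 24.2]
opening: 0.0109
gripper_force: 30.0
```

Run:
```python
from plant import ctrl
import cv2,numpy as np,pickle
o=ctrl.get_obs();print(o["force"],o["moment"],o["tool_pos"])
S=ctrl.snapshot("side");W=ctrl.snapshot("wrist");pickle.dump((o,S,W),open("s4.pkl","wb"))
s=S["image"][170:260,290:400,::-1];w=W["image"][60:330,200:440,::-1]
a=cv2.resize(s,None,fx=4.8,fy=4.8,interpolation=cv2.INTER_CUBIC);b=cv2.resize(w,(270,304))
c=np.zeros((432,800,3),np.uint8);c[:a.shape[0],:a.shape[1]]=a;c[:304,530:800]=b
cv2.imwrite("pics/s4.png",c)
```

```text
[-2.20413582 13.40393909 24.16230558] [ 4.90352647  0.97970745 -0.03207154] [ 0.40651405 -0.21335272  0.10332647]
```

View pics/s4.png

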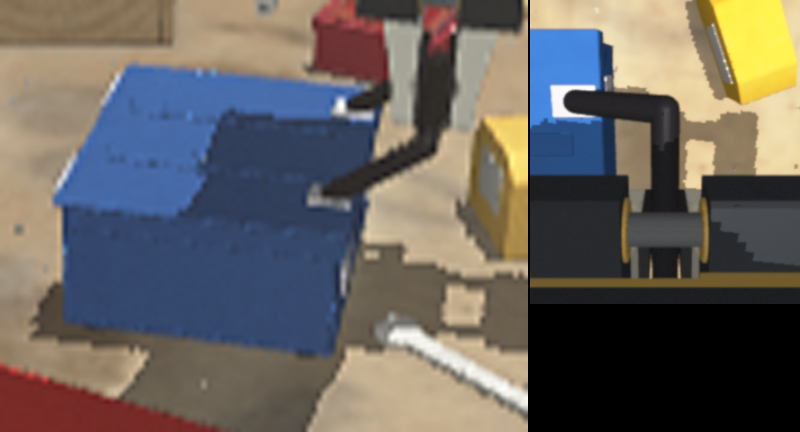

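Run:
```python
from h import *
o,S,W=pickle.load(open("s4.pkl","rb"))
f=200/np.tan(np.radians(S["vertical_fov"]/2));yaw=.116
x=np.array([np.cos(yaw),np.sin(yaw),0]);y=np.array([-x[1],x[0],0]);z=np.array([0,0,1]);H=np.array([.5811,-.188,.075])
def pr(X):
    c=S["R"]@X+S["t"];return np.array([S["cx"]+f*c[0]/c[2],S["cy"]+f*c[1]/c[2]])
for q in(0,2,4,6):
    q_=np.radians(q);C,s=np.cos(q_),np.sin(q_)
    P=lambda a,b,l:H+(-a*C+b*s)*x+(a*s+b*C)*z+l*y
    print(q,*[((pr(X)-[290,170]+.4)*4.8).round(0) for X in(P(.18,.04,.05),P(.148,.005,.084),P(.0,.005,.084),P(.148,.005,-.084))])
g=o["tool_pos"]+[0,0,.019];d=g-H;print("bar in hinge",d@x,d@z)
```

```text
0 [430. 151.] [352. 240.] [ 55. 205.] [388.  92.]
2 [428. 139.] [352. 230.] [ 55. 205.] [388.  84.]
4 [425. 127.] [352. 221.] [ 55. 205.] [388.  75.]
6 [422. 116.] [351. 212.] [ 54. 205.] [388.  67.]
bar in hinge -0.1763469813554122 0.04732646983059788
```

Call:
jog_arm:
  plan:
    - [[0,-0.001,0,0.0005,0,0,0],[0,-0.001,0,0.001,0,0,0],[0,-0.001,0,0.0015,0,0,0],[0,-0.001,0,0.0015,0,0,0]]

```text
clock: 11.68
tool_pos: [0.4065, -0.2133, 0.1031]
orientation: [-179.7, -0.2, -83.1]
force: [-6.6, 9.2, 36.3]
opening: 0.0108
gripper_force: 30.0
```

It is rigidly on the stop: 12 N more force gave only 0.2 mm. I'll unload most of the force, open, then check before leaving.

Call:
jog_arm:
  plan:
    - [[0,-0.001,0,-0.0015,0,0,0],[0,-0.001,0,-0.0025,0,0,0],[0,-0.001,0,-0.0025,0,0,0],[0.4,-0.001,0,-0.0025,0,0,0],[0.5,-0.001,0,-0.0025,0,0,0],[0.6,-0.001,0,-0.0025,0,0,0],[0.6,-0.001,0,-0.0025,0,0,0],[0.6,-0.001,0,-0.0025,0,0,0]]

```text
clock: 12.68
tool_pos: [0.4038, -0.2113, 0.1017]
orientation: [180.0, 0.0, -83.3]
force: [-0.5, -0.6, -0.7]
opening: 0.0512
gripper_force: 0.0
```

Call:
jog_arm:
  plan:
    - [[0.6,0,0,-0.01,0,0,0],[0.6,0,0,-0.03,0,0,0],[0.6,0,0,-0.06,0,0,0],[0.6,0,0,-0.1,0,0,0],[0.6,0,0,-0.15,0,0,0],[0.6,0,0,-0.18,0,0,0],[0.6,0,0,-0.18,0,0,0],[0.6,0,0,-0.18,0,0,0]]

```text
clock: 13.68
tool_pos: [0.4036, -0.2111, 0.2817]
orientation: [-180.0, 0.0, -83.3]
force: [-0.4, 0.1, -1.4]
opening: 0.0526
gripper_force: 0.0
```

Run:
```python
from plant import ctrl
import cv2,numpy as np,pickle
o=ctrl.get_obs();print(o["clock"],o["force"],o["tool_pos"])
S=ctrl.snapshot("side")["image"][:,:,::-1]
s=S[170:260,290:400]
a=cv2.resize(s,None,fx=4.8,fy=4.8,interpolation=cv2.INTER_CUBIC);b=cv2.resize(S[150:350,200:400],(270,270))
c=np.zeros((432,800,3),np.uint8);c[:a.shape[0],:a.shape[1]]=a;c[:270,530:800]=b
cv2.imwrite("pics/s5.png",c)
```

```text
13.675 [-0.41981882  0.08047655 -1.37580726] [ 0.40355737 -0.21114682  0.28168458]
```

View pics/s5.png

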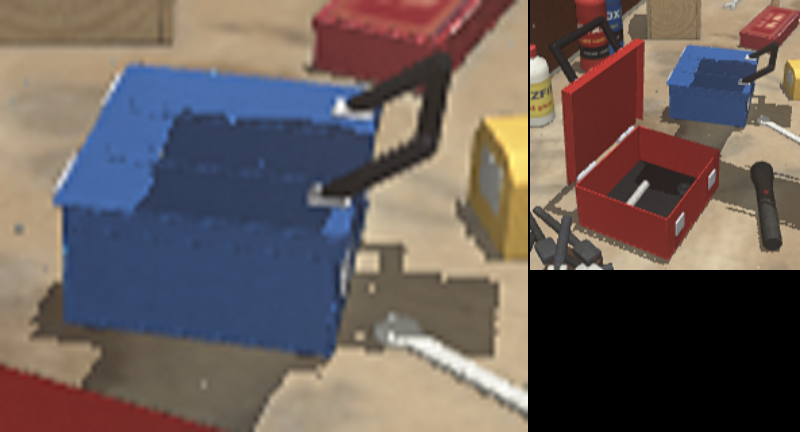

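The lid is free and did not move when released (bar end still at about (437,148) in the crop). It rests on the stop, and the red case is still open.

```bash
python3 -c "
from plant import ctrl
print(ctrl.close_job())"
```

```text
the job is handed in; nothing more can be done
None
```

The blue lid was lowered under grip onto its stop and released at about 12.7 s, with no sign of a drop; the red case still stands open, the arm is clear, and the job is handed in (no verdict was returned).

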